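# Load the board tester and start it with both keys

## Robot

A 7-joint arm with a two-finger parallel gripper is mounted at the origin on the work surface. World frame = base frame: x ahead of the robot, y to its left, z up, the work surface at z = 0. Lengths are in m, angles in degrees, forces in N, time in s.
With the tool pointing down it reaches from about 0.425 to 0.875 m from the base axis. Payload 4.7 kg.
Tool frame: the origin (TCP) lies midway between the tips of the shut fingers; the grasp point (between the pads) lies 19 mm behind it (env.grip_depth is the distance from the TCP to the grasp point, in m); z points along the fingers, y is the line along which they close (so a half turn about z gives the same grasp; the last joint's range is limited). The gripper opens to 87 mm and grips with 3 to 60 N. Pads are 19 mm wide; open, the fingers measure 117 mm over their backs; the gripper's body (75 mm by 190 mm) begins 51 mm behind the grasp point.
Start: joints at [-66.687, 18.392, -4.016, 83.108, 1.295, 78.541, -3.26], TCP at [0.249, 0.601, 0.223] pointing down, gripper open.
Joint ranges: [-163.93, 163.93], [-17.29, 119.83], [-79.2, 71.16], [3.27, 140.29], [-89.18, 269.18], [5.43, 117.66], [-154.24, 154.24]. Speed limits (degrees/s): [147.25, 147.25, 180, 180, 180, 180, 180].

## Interface

Orientations are given as [roll, pitch, yaw] about the fixed x, y, z axes, in that order (R = Rz(yaw) Ry(pitch) Rx(roll)).
In Python, from cell import get_obs, optics, env, nets gives the robot as it stands.
- The arm moves only by the shell command python3 -m creep 'ROWS' [FORCE]. ROWS is JSON, a list of rows, each an object of numbers: "wx", "wy", "wz": the turn, a rotation vector about the tool's x, y, z in degrees; "tx", "ty", "tz": the shift along the tool's x, y, z in mm; "gripper": the opening, from -1 (shut) to 1 (fully open). A call has 1 to 5 rows; each row is the pose to reach, as a shift and turn from the pose commanded when the call began, along the tool's axes at that moment; what a row does not reach only later rows make up. A row lasts 1/12 s, in which the tool goes at most 41.7 mm and 7.16 degrees, less where a joint would pass 70% of its speed; a pose out of reach is approached as far as the arm can. A call with a gripper value outside its range is refused whole. The fingers move at their own pace and stop on an object; FORCE is the grip in N (left out, the last holds). Time passes only in rows, so rows that repeat a pose let the fingers close. It gives the time, the measured TCP pose, the force, the opening and the grip force at its end, in the units of the state.
- get_obs(): the state, without advancing time (a new reading comes with each control period).
- optics.read_camera(name): name is "scene" or "top"; returns (picture, depth): 384x512x3 uint8, red, green, blue; 384x512 float32, m along the optical axis (not along the pixel's ray), 0 where there is no reading.
- optics.camera_info(name): a dict with "fovy" (degrees; the focal length in pixels is half the picture's height over the tangent of half this angle, whatever the lens; pixels are square), "cx", "cy" (the principal point, pixels), "k1" (the pictures are not rectified: a ray, as slopes to the right and down, at radius r is drawn at 1 + k1 r^2 times it, then the intrinsics apply), "R" (3x3) and "t" (3): a world point X has camera coordinates R X + t. Camera axes: x right, y down, z forward; pixel columns grow to the right and rows downward; lengths in m; the calibration is good to about 2 mm. A picture is of the moment at which its call begins. camera_info takes no time and is no camera call.
- env.sign_off(): hands the job in; it is judged then, once.
Trained networks look in the newest picture that a camera, given by its name, has taken for a name from the list of things; names that differ only in an ending like _2 or _b are one class to them, and where a whole thing is asked for, a point or a joint stands for the part that bears it (a point fixed in the world has none). Each returns a list of dicts, best first, with "confidence" (0 to 1); they miss things now and then, are a little off and sometimes report something else, mostly with a low value. They report only what shows in the picture. A call takes as long as a camera call. They do not tell look-alikes from the thing itself.
- nets.look_for(query, camera): "point" ([x, y, z] in m, in world coordinates, good to about 4 mm: the middle of the surface that is visible of it).
- nets.place_of(query, camera): "point" ([x, y, z] in m, in world coordinates, good to about 4 mm: a listed point, or the origin of a listed thing).
The state is a dict: "time_s": time; "qpos": joint angles; "joint_velocities": joint speeds; "effort": joint torques, N m; "tool_pos": TCP position; "tool_rot": TCP orientation; "force": force on the tool from outside, world axes, zero at the start; "wrist_torque": the same for the moment, N m; "grip_width": finger opening in m; "grasp_force": force on a finger pad.
Only numpy, scipy, OpenCV 4.12 (cv2) and the standard library are available. Lean on these libraries where they do the work, as an engineer would, in place of code of your own. Each camera call takes 0.05 s, during which the arm holds its last target. There are 200 camera calls.

## Task

Push the blue board carriage all the way home into the white tester with your fingertips. Then press the two green start buttons on the control box all the way down, both together with one fingertip on each, hold them down for a good two seconds and let go. Leave the red stop button alone and do not disturb or pick up the meter, the jar or the screwdriver.

Things in the scene. Friction and masses are not known exactly. Their poses are not given: they have to be found in the camera images.
- tester: White board tester fixed to the bench, a hood 165 deep (x), 160 wide (y) and 80 high with a tunnel mouth on the robot's side. Its origin is on the bench under the middle of the carriage's front face as that face stands when fully home; its +x points into the tunnel, y across, z up. The hood occupies x from +40 to +205 mm of this origin, so the carriage's front still sticks out 40 mm when home. It may stand turned up to about 0.2 rad, left or right of the control box.
- carriage_face (a point): Middle of the flat front face (with a yellow stripe) of the blue carriage, 25 mm above the bench. The face is 110 wide and reaches from 4 to 45 mm above the bench; a green circuit board is fixed on top, up to 52 mm high. The face looks along the tester's -x; push it along the tester's +x. It moves with the carriage; axes as the tester's.
- carriage (a joint): How far the carriage stands out of its home position, in m: 0 is fully home against a hard stop, 0.10 fully out; it starts 0.05 to 0.09 out. It slides with about 2.5 N of friction and stays where it is left.
- control_box: Dark grey control box with an aluminium top, fixed to the bench, 120 (x) by 130 (y) and 50 high. Origin on the bench midway under the two green buttons; the box reaches x from -48 to +72 mm and y +-65 mm. The green buttons lie on its y axis at y = +30 and -30 mm. z up. It may stand turned up to about 0.45 rad.
- start_left_top (a point): Middle of the top of the left green button (box y = +30 mm), 74 mm above the bench when up; it moves down with the button. The button is round, 28 mm in diameter, in a black 44 mm collar whose top is 62 mm above the bench.
- start_right_top (a point): Middle of the top of the right green button (box y = -30 mm), the same as the left one: the two are 60 mm apart centre to centre.
- start_left (a joint): How far the left green button is pressed, in m: 0 up, 0.008 fully down. Spring button: about 1 N to start and 3 N to hold fully down (6 N for both together); it comes back up when let go.
- start_right (a joint): The same for the right green button.
- stop_top (a point): Middle of the top of the red stop button, 20 mm in diameter in a yellow 36 mm collar, 70 mm above the bench, at box x = +50, y = +25 mm. Not to be pressed.
- stop (a joint): How far the red stop button is pressed, in m: 0 up, 0.004 down. It is to stay up.
- meter_mid (a point): Centre of a loose yellow handheld meter lying behind the control box, 130 by 70 mm and 32 mm thick (dial to 39 mm). To be left alone.
- jar_mid (a point): Centre of a loose amber jar with a white cap, 48 mm in diameter and 58 mm high, standing on the robot's side of the control box. To be left alone.
- driver: Loose screwdriver with a red handle, 140 mm long and under 30 mm high, lying roughly along x between the robot and the work; origin on its underside near the middle. To be left alone.
Mind the look-alikes: they are no part of the job. Several things look just like the control_box: the one meant starts nearest to the robot's base.

How it is judged (in metres and radians):
On the way, in this order (a step that is already met when the one before it is completed fails the run):
1. the carriage is pushed fully home (value of joint carriage below 0.005 m), for 0.2 s.
2. both green buttons are held down together for 1.5 s (value of joint each of start_left, start_right above 0.0055 m and value of joint carriage below 0.006 m), for 1.5 s.
At the end, for the whole second after the job is handed in: The carriage is home (within 6 mm), both green buttons have been held down together (each at least 5.5 of 8 mm) for at least 1.5 s after that and are up again, the red button is up, and the meter, jar and screwdriver are within 20 mm of where they were (value of joint carriage below 0.006 m and value of joint each of start_left, start_right below 0.0015 m and value of joint stop below 0.001 m and not (distance of meter_mid from where it was at the start of the episode above 0.02 m) and not (distance of jar_mid from where it was at the start of the episode above 0.02 m) and not (distance of driver from where it was at the start of the episode above 0.02 m)); the robot touches nothing.
It fails at once if a green button is pressed (over 3 mm) while the carriage is not home (over 8 mm out) (value of joint carriage above 0.008 m and value of joint any of start_left, start_right above 0.003 m).
It fails at once if one green button is pressed on its own (over 6 mm while the other is under 1.5 mm) ((value of joint start_left above 0.006 m and value of joint start_right below 0.0015 m) or (value of joint start_right above 0.006 m and value of joint start_left below 0.0015 m)).
It fails at once if the red stop button is pressed (over 2 mm) (value of joint stop above 0.002 m).
It fails at once if the meter, jar or screwdriver is moved or lifted more than 20 mm (distance of any of meter_mid, jar_mid, driver from where it was at the start of the episode above 0.02 m).
It fails at once if the jar is tipped over (angle between jar_mid's own z axis and vertical above 0.3 rad).
It also fails if it takes over 51 s, if anything falls off the work surface, if the arm or the gripper's body presses on something with over 40 N, if the wrist force passes 120 N, or if a joint passes its speed limit or range.

## Working session

There is one attempt and no reset: what is moved stays moved. The work goes in short steps, Python scripts to look and compute and a shell command to move; the robot and the scene stay as the last step left them, time stands still between calls to the robot, and variables do not carry over. Pictures are saved under pics/ and viewed, at most 10 in all, crops included, and the job is handed in when it is done.

```bash
mkdir -p pics; ls
cat > h.py <<'E'
import numpy as np,cv2
from cell import get_obs,optics,env,nets
def cam(n):
    i=optics.camera_info(n);f=192/np.tan(np.radians(i['fovy'])/2);return i,f
def proj(n,X):
    i,f=cam(n);c=np.array(i['R'])@np.array(X)+np.array(i['t']);s=c[:2]/c[2];s=s*(1+i['k1']*(s@s));return np.array([i['cx'],i['cy']])+f*s
def cloud(n,d):
    i,f=cam(n);v,u=np.mgrid[:384,:512];a=(u-i['cx'])/f;b=(v-i['cy'])/f;x,y=a.copy(),b.copy()
    for _ in range(8):
        k=1+i['k1']*(x*x+y*y);x,y=a/k,b/k
    P=np.stack([x*d,y*d,d],-1)-np.array(i['t']);return P@np.array(i['R'])
E
python3 - <<'E'
from h import *
np.set_printoptions(precision=4,suppress=True)
ims=[]
for n in('scene','top'):
    p,d=optics.read_camera(n);np.savez(n+'.npz',p=p,d=d);ims.append(p)
    for q in('tester','carriage_face','control_box','start_left_top','start_right_top','stop_top','jar_mid','meter_mid','driver'):
        for r in nets.place_of(q,n): print(n,q,np.round(r['point'],3),round(r['confidence'],2),proj(n,r['point']).round())
cv2.imwrite('pics/a.png',ims[0][:,:,::-1]);cv2.imwrite('pics/b.png',ims[1][:,:,::-1])
print(get_obs())
E
```

```text
pics
scene tester [ 0.517  0.174 -0.004] 0.81 [338. 266.]
scene carriage_face [0.459 0.18  0.028] 0.93 [361. 245.]
scene control_box [ 0.555 -0.194  0.004] 0.92 [221. 175.]
scene control_box [ 0.757 -0.324  0.004] 0.66 [124. 185.]
scene start_left_top [ 0.749 -0.295  0.071] 0.58 [127. 173.]
scene start_left_top [ 0.547 -0.164  0.072] 0.57 [229. 162.]
scene start_left_top [ 0.436 -0.205  0.032] 0.31 [254. 142.]
scene start_right_top [ 0.559 -0.223  0.075] 0.49 [210. 150.]
scene start_right_top [ 0.772 -0.352  0.076] 0.45 [106. 163.]
scene start_right_top [ 0.521  0.174 -0.001] 0.45 [337. 266.]
scene stop_top [ 0.797 -0.285  0.067] 0.6 [112. 187.]
scene stop_top [ 0.598 -0.152  0.072] 0.52 [215. 176.]
scene jar_mid [ 0.438 -0.202  0.032] 0.82 [255. 143.]
scene meter_mid [ 0.544 -0.164  0.072] 0.62 [230. 161.]
scene meter_mid [ 0.71  -0.142  0.02 ] 0.58 [181. 217.]
scene driver [ 0.38  -0.006 -0.002] 0.57 [324. 185.]
top tester [0.519 0.174 0.002] 0.97 [177. 217.]
top carriage_face [0.459 0.18  0.026] 0.71 [172. 239.]
top control_box [ 0.554 -0.194 -0.   ] 0.83 [313. 205.]
top control_b
[... 552 characters left out ...]
]
top jar_mid [ 0.436 -0.206  0.032] 0.62 [320. 249.]
top meter_mid [ 0.713 -0.143  0.014] 0.7 [294. 147.]
top driver [ 0.38  -0.009  0.002] 0.67 [244. 270.]
{'time_s': 1.0, 'qpos': array([-66.6876,  18.3918,  -4.0141,  83.107 ,   1.2926,  78.5394,
        -3.2597]), 'joint_velocities': array([-0.018 , -0.0613,  0.0883,  0.0906,  0.0463,  0.0694,  0.0618]), 'effort': array([ -0.0002, -49.1113,  -0.4034, -31.2774,  -0.0637,   0.0338,
         0.    ]), 'tool_pos': array([0.2488, 0.6005, 0.2226]), 'tool_rot': array([179.9933,   0.0009, 157.4943]), 'force': array([0.3171, 0.2715, 0.0322]), 'wrist_torque': array([ 0.0138,  0.0245, -0.0263]), 'grasp_force': 0.0, 'grip_width': 0.08684801716467101}
```

View pics/a.png

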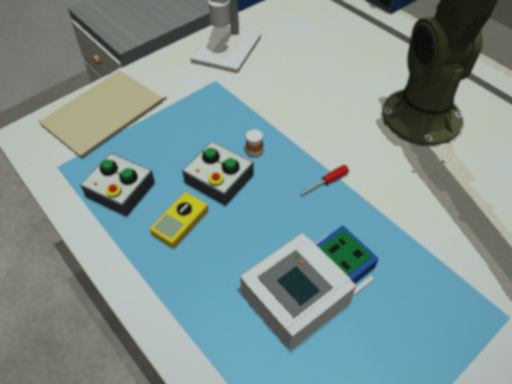

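View pics/b.png

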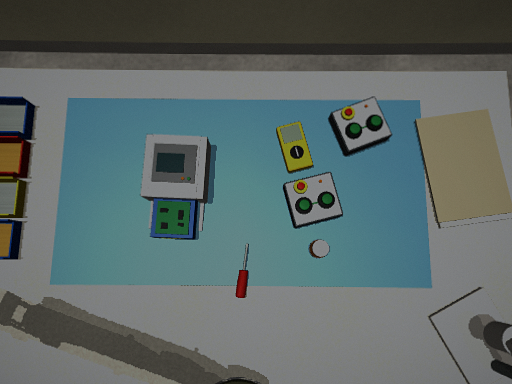

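Run:
```python
from h import *
np.set_printoptions(precision=4,suppress=True)
z=np.load('top.npz');p=z['p'];P=cloud('top',z['d'])
hsv=cv2.cvtColor(p,cv2.COLOR_RGB2HSV)
def comp(name,m,mn=15):
    n,l,s,c=cv2.connectedComponentsWithStats(m.astype(np.uint8))
    for k in range(1,n):
        if s[k,4]>=mn: print(name,s[k,4],c[k].round(),np.median(P[l==k],0), 'rect',cv2.minAreaRect(P[l==k][:,:2].astype(np.float32)))
H,S,V=hsv[...,0],hsv[...,1],hsv[...,2];Z=P[...,2]
comp('green',(H>40)&(H<85)&(S>90)&(Z>.03))
comp('blue',(H>95)&(H<125)&(S>110)&(Z>.02))
comp('tall',(Z>.074)&(Z<.09)&(S<60),200)
comp('box',(Z>.042)&(Z<.056)&(S<80),200)
comp('red',((H<8)|(H>172))&(S>120)&(Z>.005))
crop=p[150:290,120:360];cv2.imwrite('pics/c.png',cv2.resize(crop,None,fx=3.3,fy=3.3,interpolation=cv2.INTER_CUBIC)[:,:,::-1])
```

```text
green 115 [375. 121.] [ 0.7685 -0.3489  0.0724] rect ((0.7698838114738464, -0.3513320982456207), (0.02962036430835724, 0.0288678128272295), 64.62257385253906)
green 118 [355. 128.] [ 0.7482 -0.2948  0.0724] rect ((0.7538390159606934, -0.29850953817367554), (0.02854074537754059, 0.041480548679828644), 48.368003845214844)
green 109 [327. 199.] [ 0.5601 -0.2189  0.0719] rect ((0.562113344669342, -0.21980999410152435), (0.027742253616452217, 0.03032073937356472), 59.31644058227539)
green 105 [304. 204.] [ 0.5459 -0.1607  0.0727] rect ((0.47456929087638855, -0.11724815517663956), (0.027317067608237267, 0.20170503854751587), 58.583030700683594)
green 945 [173. 217.] [0.5107 0.1774 0.0472] rect ((0.48510921001434326, 0.07937806844711304), (0.30384361743927, 0.09914375841617584), 74.01708984375)
blue 446 [ 17. 115.] [0.8019 0.605  0.035 ] rect ((0.6296404004096985, 0.30221351981163025), (0.8428470492362976, 0.11590883135795593), 64.4544906616211)
blue 624 [175. 219.] [0.5057 0.1588 0.0438] rect ((0.49065807461738586, 0.08547578006982803), (0.31346645951271057, 0.1207980141043663), 76.6169967
[... 569 characters left out ...]
279724), (0.12010312080383301, 0.1292346566915512), 15.000805854797363)
red 33 [348. 112.] [ 0.7947 -0.2799  0.069 ] rect ((0.7959334850311279, -0.2799743115901947), (0.015596184879541397, 0.01533434260636568), 84.26685333251953)
red 518 [ 17. 155.] [0.6846 0.5942 0.0287] rect ((0.6728323698043823, 0.6273420453071594), (0.10193271934986115, 0.07826907187700272), 0.8609336614608765)
red 38 [300. 186.] [ 0.5939 -0.1515  0.0692] rect ((0.5005776286125183, -0.1009766235947609), (0.017110774293541908, 0.23014986515045166), 61.19200897216797)
red 260 [241. 284.] [ 0.3441 -0.0031  0.0226] rect ((0.3600696325302124, -0.010265178978443146), (0.0437077134847641, 0.10226362943649292), 62.8858642578125)
```

View pics/c.png

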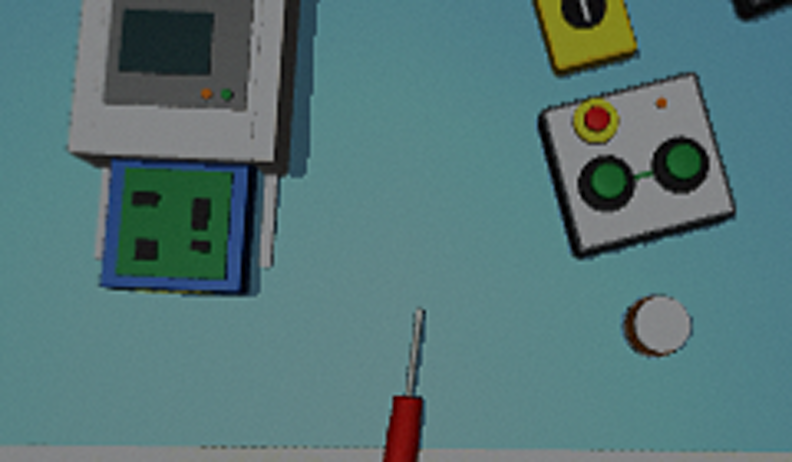

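Pictures: the scene view shows the tester at (300,285), its carriage sticking out at (348,252), the driver at (325,182), the jar at (254,143) and the meter at (180,218). There are two look-alike control boxes, at scene (218,172) / top (313,199) and scene (118,183) / top (360,125). I take the nearer one, at world (0.555,-0.19). In the crop its two green buttons are at (607,183) and (682,163), with the stop button at (597,118) and the jar in front of it. The arm goes to stand off in front of the carriage face first.

```bash
python3 -m creep '[{"tx":-41,"ty":-40,"wz":-7,"gripper":0.034},{"tx":-82,"ty":-80,"wz":-14,"gripper":0.034},{"tx":-123,"ty":-119,"wz":-20,"gripper":0.034},{"tx":-150,"ty":-146,"wz":-20,"gripper":0.034},{"tx":-150,"ty":-146,"wz":-20,"gripper":0.034}]' 20
python3 - <<'E'
from h import *
z=np.load('top.npz');P=cloud('top',z['d']);Z=P[...,2]
# hood yaw: erode, hull of eroded top
m=((Z>.076)&(Z<.084)).astype(np.uint8);m[:, :130]=0;m[:,215:]=0;m=cv2.morphologyEx(m,cv2.MORPH_OPEN,np.ones((5,5)))
print(cv2.minAreaRect(P[m>0][:,:2].astype(np.float32)))
for v in range(m.shape[0]):pass
m2=((Z>.035)&(Z<.056)).astype(np.uint8);m2[:, :140]=0;m2[:,205:]=0;m2[:205]=0
Q=P[m2>0];print(Q.min(0),Q.max(0))
# front edge: min x per y bin
ys=np.arange(.13,.225,.01);e=[Q[abs(Q[:,1]-y)<.005][:,0].min() for y in ys];print(np.round(e,4),np.degrees(np.arctan(-np.polyfit(ys,e,1)[0])))
ys=np.arange(.11,.235,.01);T=P[m>0];e=[T[abs(T[:,1]-y)<.005][:,0] for y in ys]
print(np.degrees(np.arctan(-np.polyfit(ys,[a.min() for a in e],1)[0])),np.degrees(np.arctan(-np.polyfit(ys,[a.max() for a in e],1)[0])))
E
```

```text
((0.6418680548667908, 0.17332309484481812), (0.15733325481414795, 0.16449542343616486), 87.8218765258789)
[0.45942413 0.12177929 0.03547693] [0.54644894 0.23377455 0.05367087]
[0.4595 0.4595 0.4594 0.4599 0.4617 0.4617 0.4615 0.4615 0.4616 0.4639] -2.438968829958402
-1.9460321844063588 -0.5939714058528701validation failed for argument at $[0]...
```

```bash
python3 -m creep '[{"wx":0,"wy":0,"wz":-7,"tx":-30,"ty":-28,"tz":0,"gripper":0.034},{"wx":0,"wy":0,"wz":-14,"tx":-60,"ty":-56,"tz":0,"gripper":0.034},{"wx":0,"wy":0,"wz":-20,"tx":-90,"ty":-84,"tz":0,"gripper":0.034},{"wx":0,"wy":0,"wz":-20,"tx":-120,"ty":-112,"tz":0,"gripper":0.034},{"wx":0,"wy":0,"wz":-20,"tx":-150,"ty":-140,"tz":0,"gripper":0.034}]' 20
```

```text
time_s: 1.42
tool_pos: [0.3344, 0.4119, 0.2227]
tool_rot: [180.0, 0.0, 177.5]
force: [1.1, -0.0, 0.3]
grip_width: 0.0616
grasp_force: 0.0
```

```bash
python3 -m creep '[{"wx":0,"wy":0,"wz":0,"tx":-16,"ty":-36,"tz":0,"gripper":0.034},{"wx":0,"wy":0,"wz":0,"tx":-32,"ty":-70,"tz":0,"gripper":0.034},{"wx":0,"wy":0,"wz":0,"tx":-48,"ty":-106,"tz":0,"gripper":0.034},{"wx":0,"wy":0,"wz":0,"tx":-64,"ty":-140,"tz":0,"gripper":0.034},{"wx":0,"wy":0,"wz":0,"tx":-80,"ty":-176,"tz":0,"gripper":0.034}]'
python3 -m creep '[{"wx":0,"wy":0,"wz":0,"tx":-12,"ty":-25,"tz":20,"gripper":0.034},{"wx":0,"wy":0,"wz":0,"tx":-20,"ty":-46,"tz":50,"gripper":0.034},{"wx":0,"wy":0,"wz":0,"tx":-20,"ty":-46,"tz":85,"gripper":0.034},{"wx":0,"wy":0,"wz":0,"tx":-20,"ty":-46,"tz":110,"gripper":0.034},{"wx":0,"wy":0,"wz":0,"tx":-20,"ty":-46,"tz":110,"gripper":0.034}]'
```

```text
time_s: 1.83
tool_pos: [0.4064, 0.2329, 0.2229]
tool_rot: [179.9, 0.0, 177.5]
force: [1.2, 0.0, 0.3]
grip_width: 0.0456
grasp_force: 0.0
time_s: 2.25
tool_pos: [0.4206, 0.1852, 0.1079]
tool_rot: [-179.7, -0.4, 177.4]
force: [-0.4, -0.4, -0.4]
grip_width: 0.0448
grasp_force: 0.0
```

```bash
python3 -m creep '[{"wx":0,"wy":0,"wz":0,"tx":0,"ty":-4,"tz":25,"gripper":0.034},{"wx":0,"wy":0,"wz":0,"tx":0,"ty":-6,"tz":50,"gripper":0.034},{"wx":0,"wy":0,"wz":0,"tx":0,"ty":-6,"tz":70,"gripper":0.034},{"wx":0,"wy":0,"wz":0,"tx":0,"ty":-6,"tz":82,"gripper":0.034},{"wx":0,"wy":0,"wz":0,"tx":0,"ty":-6,"tz":82,"gripper":0.034}]'
python3 - <<'E'
from h import *
p,d=optics.read_camera('scene');q,_=optics.read_camera('top')
print(get_obs()['tool_pos'])
a=cv2.resize(p[190:310,270:420],None,fx=3,fy=3,interpolation=cv2.INTER_CUBIC);b=cv2.resize(q[170:290,110:260],None,fx=3,fy=3,interpolation=cv2.INTER_CUBIC)
cv2.imwrite('pics/d.png',np.vstack([a])[:,:,::-1])
E
```

```text
time_s: 2.67
tool_pos: [0.4227, 0.1815, 0.0296]
tool_rot: [-179.9, -0.1, 177.5]
force: [-0.7, -0.2, 0.8]
grip_width: 0.045
grasp_force: 0.0
[0.42456961 0.18229864 0.03182737]
```

View pics/d.png

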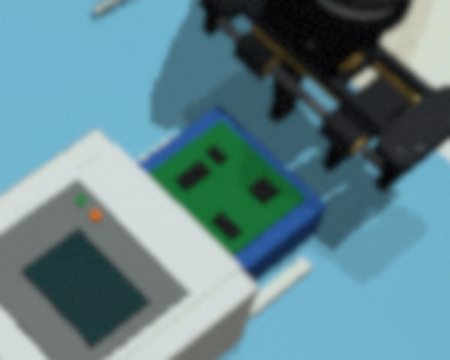

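The fingers stand clear in front of the carriage face (crop: face edge about (290,240), fingertips about (280,110) and (340,160)). Now push.

```bash
python3 -m creep '[{"wx":0,"wy":0,"wz":0,"tx":-12,"ty":0,"tz":2,"gripper":0.034},{"wx":0,"wy":0,"wz":0,"tx":-22,"ty":0,"tz":2,"gripper":0.034},{"wx":0,"wy":0,"wz":0,"tx":-31,"ty":0,"tz":2,"gripper":0.034},{"wx":0,"wy":0,"wz":0,"tx":-40,"ty":0,"tz":2,"gripper":0.034},{"wx":0,"wy":0,"wz":0,"tx":-50,"ty":0,"tz":2,"gripper":0.034}]'
python3 -m creep '[{"wx":0,"wy":0,"wz":0,"tx":-6,"ty":0,"tz":0,"gripper":0.034},{"wx":0,"wy":0,"wz":0,"tx":-12,"ty":0,"tz":0,"gripper":0.034},{"wx":0,"wy":0,"wz":0,"tx":-18,"ty":0,"tz":0,"gripper":0.034},{"wx":0,"wy":0,"wz":0,"tx":-24,"ty":0,"tz":0,"gripper":0.034},{"wx":0,"wy":0,"wz":0,"tx":-28,"ty":0,"tz":0,"gripper":0.034}]'
```

```text
time_s: 3.18
tool_pos: [0.474, 0.1801, 0.0292]
tool_rot: [180.0, -0.1, 177.5]
force: [-4.5, 1.4, 2.7]
grip_width: 0.0449
grasp_force: 1.9
time_s: 3.6
tool_pos: [0.5023, 0.1783, 0.0285]
tool_rot: [180.0, 0.0, 177.5]
force: [-2.7, 2.0, 2.4]
grip_width: 0.0452
grasp_force: 1.5
```

```bash
python3 -m creep '[{"wx":0,"wy":0,"wz":0,"tx":-2,"ty":0,"tz":0,"gripper":0.034},{"wx":0,"wy":0,"wz":0,"tx":-4,"ty":0,"tz":0,"gripper":0.034},{"wx":0,"wy":0,"wz":0,"tx":-5,"ty":0,"tz":0,"gripper":0.034},{"wx":0,"wy":0,"wz":0,"tx":-6,"ty":0,"tz":0,"gripper":0.034},{"wx":0,"wy":0,"wz":0,"tx":-6,"ty":0,"tz":0,"gripper":0.034}]'
```

```text
time_s: 4.02
tool_pos: [0.5077, 0.1778, 0.0285]
tool_rot: [-180.0, 0.0, 177.5]
force: [-2.6, 1.3, 0.2]
grip_width: 0.0451
grasp_force: 0.9
```

```bash
python3 -m creep '[{"wx":0,"wy":0,"wz":0,"tx":-1,"ty":0,"tz":0,"gripper":0.034},{"wx":0,"wy":0,"wz":0,"tx":-2,"ty":0,"tz":0,"gripper":0.034},{"wx":0,"wy":0,"wz":0,"tx":-3,"ty":0,"tz":0,"gripper":0.034},{"wx":0,"wy":0,"wz":0,"tx":-4,"ty":0,"tz":0,"gripper":0.034},{"wx":0,"wy":0,"wz":0,"tx":-4,"ty":0,"tz":0,"gripper":0.034}]'
```

```text
time_s: 4.43
tool_pos: [0.5098, 0.1778, 0.0285]
tool_rot: [-180.0, -0.2, 177.5]
force: [-7.7, 0.4, 4.6]
grip_width: 0.0451
grasp_force: 3.8
```

```bash
python3 -m creep '[{"wx":0,"wy":0,"wz":0,"tx":-1,"ty":0,"tz":0,"gripper":0.034},{"wx":0,"wy":0,"wz":0,"tx":-2,"ty":0,"tz":0,"gripper":0.034},{"wx":0,"wy":0,"wz":0,"tx":-3,"ty":0,"tz":0,"gripper":0.034},{"wx":0,"wy":0,"wz":0,"tx":-4,"ty":0,"tz":0,"gripper":0.034},{"wx":0,"wy":0,"wz":0,"tx":-4,"ty":0,"tz":0,"gripper":0.034}]'
```

```text
time_s: 4.85
tool_pos: [0.5099, 0.1778, 0.028]
tool_rot: [-179.9, -0.7, 177.6]
force: [-16.6, -0.1, 12.7]
grip_width: 0.0452
grasp_force: 8.4
```

The carriage is on the hard stop: the force rises with no further travel. I'll back off and lift.

```bash
python3 -m creep '[{"wx":0,"wy":0,"wz":0,"tx":10,"ty":0,"tz":0,"gripper":0.034},{"wx":0,"wy":0,"wz":0,"tx":30,"ty":0,"tz":0,"gripper":0.034},{"wx":0,"wy":0,"wz":0,"tx":36,"ty":0,"tz":-30,"gripper":0.034},{"wx":0,"wy":0,"wz":0,"tx":36,"ty":0,"tz":-70,"gripper":0.034},{"wx":0,"wy":0,"wz":0,"tx":36,"ty":0,"tz":-110,"gripper":0.034}]'
python3 - <<'E'
from h import *
p,d=optics.read_camera('top');p2,d2=optics.read_camera('scene')
for n in('top','scene'):
    for q in('tester','carriage_face','start_left_top','start_right_top','stop_top'):
        for r in nets.place_of(q,n): print(n,q,np.round(r['point'],4),round(r['confidence'],2))
# button centres from colour+depth
for n,p,d in(('top',p,d),('scene',p2,d2)):
    P=cloud(n,d);h=cv2.cvtColor(p,cv2.COLOR_RGB2HSV);m=((h[...,0]>40)&(h[...,0]<85)&(h[...,1]>90)&(abs(P[...,2]-.073)<.006)).astype(np.uint8)
    k,l,s,c=cv2.connectedComponentsWithStats(m)
    for j in range(1,k):
        if s[j,4]>40:print(n,s[j,4],np.median(P[l==j],0).round(4),P[l==j].mean(0).round(4))
o=get_obs();print(o['tool_pos'],o['tool_rot'],o['force'])
cv2.imwrite('pics/e.png',cv2.resize(p2[190:310,240:420],None,fx=3,fy=3,interpolation=cv2.INTER_CUBIC)[:,:,::-1])
E
```

```text
time_s: 5.27
tool_pos: [0.4795, 0.178, 0.1394]
tool_rot: [-179.9, 0.0, 177.4]
force: [0.8, 0.6, 1.1]
grip_width: 0.0448
grasp_force: 0.0
top tester [5.209e-01 1.745e-01 5.000e-04] 0.97
top carriage_face [0.5184 0.1768 0.0228] 0.6
top start_left_top [ 0.5423 -0.163   0.0768] 0.67
top start_left_top [ 0.7508 -0.2974  0.0743] 0.67
top start_right_top [ 0.5618 -0.2189  0.0738] 0.52
top start_right_top [ 0.7735 -0.3512  0.0743] 0.4
top stop_top [ 0.5929 -0.1517  0.0672] 0.53
top stop_top [ 0.7982 -0.2851  0.0701] 0.41
scene tester [0.519  0.1734 0.0009] 0.75
scene carriage_face [0.5215 0.1775 0.0272] 0.69
scene start_left_top [ 0.7486 -0.2958  0.0711] 0.7
scene start_left_top [ 0.5434 -0.1653  0.0701] 0.49
scene start_right_top [ 0.5641 -0.2224  0.072 ] 0.49
scene start_right_top [ 0.3775 -0.0075 -0.0016] 0.45
scene start_right_top [ 0.7739 -0.3546  0.0733] 0.43
scene stop_top [ 0.7986 -0.2857  0.0668] 0.44
scene stop_top [ 0.5951 -0.1527  0.0685] 0.38
top 100 [ 0.7693 -0.349   0.0728] [ 0.7694 -0.3496  0.0728]
top 91 [ 0.7461 -0.2935  0.0729] [ 0.7465 -0.2935  0.0727]
top 89 [ 0.5599 -0.2171  0.0727] [ 0.5604 -0.2181  0.0727]
top 91 [ 0.5443 -0.1607  0.0728] [ 0.545  -0.1605  0.0727]
scene 83 [ 0.565  -0.2163  0.0727] [ 0.5652 -0.2169  0.0723]
scene 88 [ 0.5496 -0.1591  0.0729] [ 0.5497 -0.1591  0.0728]
scene 95 [ 0.7728 -0.3479  0.0735] [ 0.7726 -0.3486  0.0734]
scene 93 [ 0.7514 -0.2917  0.0735] [ 0.7516 -0.2922  0.0732]
[0.47931287 0.17886943 0.13762916] [-1.79943695e+02 -7.19907229e-02  1.77493100e+02] [ 0.5724836   0.39931176 -0.56258218]
```

View pics/e.png

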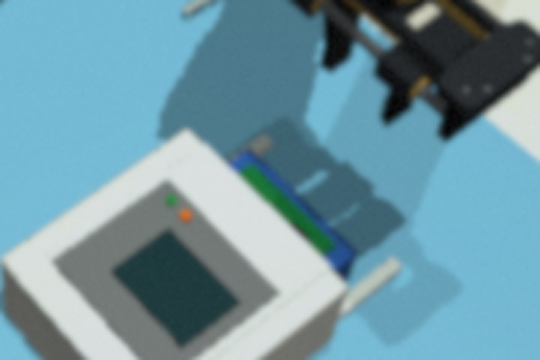

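The carriage is home: in the crop only the 40 mm front strip shows, at (300,205), beside the hood. Next, over to the near control box (button midpoint about (0.554,-0.190), yaw 15.1°).

```bash
python3 -m creep '[{"wx":0,"wy":0,"wz":-4,"tx":-9,"ty":-37,"tz":0,"gripper":0.034},{"wx":0,"wy":0,"wz":-8,"tx":-18,"ty":-74,"tz":0,"gripper":0.034},{"wx":0,"wy":0,"wz":-12,"tx":-27,"ty":-111,"tz":0,"gripper":0.034},{"wx":0,"wy":0,"wz":-16,"tx":-36,"ty":-148,"tz":0,"gripper":0.034},{"wx":0,"wy":0,"wz":-17.6,"tx":-45,"ty":-185,"tz":0,"gripper":0.034}]'
python3 - <<'E'
from h import *
from scipy.spatial.transform import Rotation as R
o=get_obs();r=R.from_euler('xyz',o['tool_rot'],degrees=True)
print(o['tool_pos'],o['tool_rot'],r.inv().apply(np.array([.554,-.19,.13])-o['tool_pos'])*1000)
E
```

```text
time_s: 6.28
tool_pos: [0.5166, -0.0094, 0.1384]
tool_rot: [180.0, 0.0, -164.7]
force: [-0.3, -0.0, 0.6]
grip_width: 0.0449
grasp_force: 0.0
[ 0.5166     -0.00935212  0.13839667] [ 1.79999908e+02  5.44872790e-03 -1.64700528e+02] [  11.59275504 -184.11422201    8.39527372]
```

```bash
python3 -m creep '[{"wx":0,"wy":0,"wz":0,"tx":3,"ty":-40,"tz":0,"gripper":0.034},{"wx":0,"wy":0,"wz":0,"tx":6,"ty":-80,"tz":0,"gripper":0.034},{"wx":0,"wy":0,"wz":0,"tx":9,"ty":-120,"tz":0,"gripper":0.034},{"wx":0,"wy":0,"wz":0,"tx":11,"ty":-158,"tz":0,"gripper":0.034},{"wx":0,"wy":0,"wz":0,"tx":11.5,"ty":-184,"tz":0,"gripper":0.034}]'
python3 -m creep '[{"wx":0,"wy":0,"wz":0,"tx":0,"ty":0,"tz":20,"gripper":0.034},{"wx":0,"wy":0,"wz":0,"tx":0,"ty":0,"tz":40,"gripper":0.034},{"wx":0,"wy":0,"wz":0,"tx":0,"ty":0,"tz":48,"gripper":0.034},{"wx":0,"wy":0,"wz":0,"tx":0,"ty":0,"tz":48,"gripper":0.034}]'
python3 - <<'E'
from h import *
from scipy.spatial.transform import Rotation as R
p2,d2=optics.read_camera('scene')
o=get_obs();r=R.from_euler('xyz',o['tool_rot'],degrees=True)
print(o['tool_pos'],o['tool_rot'],r.inv().apply(np.array([.554,-.19,.074])-o['tool_pos'])*1000)
c=(np.array([150,90]))
im=cv2.resize(p2[90:220,150:310],None,fx=4,fy=4,interpolation=cv2.INTER_CUBIC)[:,:,::-1].copy()
for s in(-1,1):
    t=o['tool_pos']+r.apply([0,s*.030,0]);b=np.array([t[0],t[1],.074])
    for X,col in((t,(255,0,255)),(b,(0,255,255))):
        q=((proj('scene',X)-c)*4).astype(int);cv2.circle(im,tuple(map(int,q)),3,col,-1)
cv2.imwrite('pics/f.png',im)
E
```

```text
time_s: 6.7
tool_pos: [0.553, -0.193, 0.1385]
tool_rot: [-179.9, -0.0, -165.1]
force: [-0.3, 0.2, -0.4]
grip_width: 0.0451
grasp_force: 0.0
time_s: 7.03
tool_pos: [0.5515, -0.1875, 0.0879]
tool_rot: [179.9, -0.3, -164.9]
force: [0.4, 1.2, -0.2]
grip_width: 0.045
grasp_force: 0.0
[ 0.55261919 -0.18767715  0.08949551] [ 1.79939984e+02 -1.37731777e-01 -1.64872207e+02] [-0.76401104 -2.61893243 15.49098516]
```

View pics/f.png

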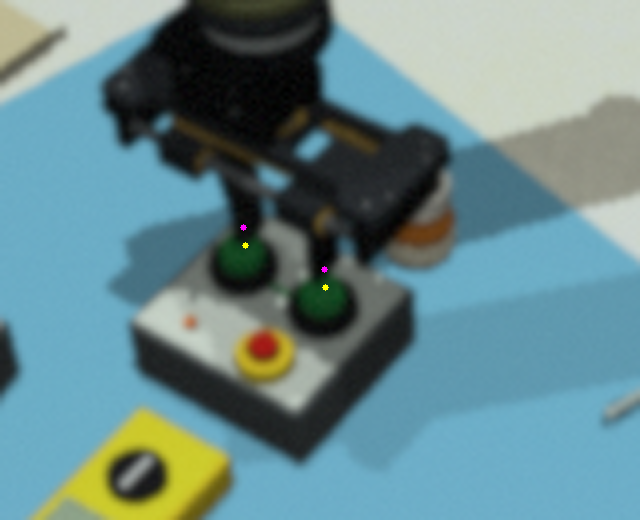

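The magenta TCP and finger dots lie over the two green buttons at (242,255) and (322,295). The fingertips are aligned to within a few mm, a touch toward the robot, and the red button at (263,347) is clear. I'll shift slightly and descend.

```bash
python3 -m creep '[{"wx":0,"wy":0,"wz":0,"tx":-2,"ty":0,"tz":3,"gripper":0.034},{"wx":0,"wy":0,"wz":0,"tx":-2,"ty":0,"tz":6,"gripper":0.034},{"wx":0,"wy":0,"wz":0,"tx":-2,"ty":0,"tz":9,"gripper":0.034},{"wx":0,"wy":0,"wz":0,"tx":-2,"ty":0,"tz":12,"gripper":0.034},{"wx":0,"wy":0,"wz":0,"tx":-2,"ty":0,"tz":12,"gripper":0.034}]'
```

```text
time_s: 7.5
tool_pos: [0.5551, -0.1875, 0.0782]
tool_rot: [180.0, -0.0, -164.9]
force: [-0.2, 0.0, 0.3]
grip_width: 0.0447
grasp_force: 0.0
```

```bash
python3 -m creep '[{"wx":0,"wy":0,"wz":0,"tx":0,"ty":-2,"tz":2,"gripper":0.034},{"wx":0,"wy":0,"wz":0,"tx":0,"ty":-2,"tz":5,"gripper":0.034},{"wx":0,"wy":0,"wz":0,"tx":0,"ty":-2,"tz":8,"gripper":0.034},{"wx":0,"wy":0,"wz":0,"tx":0,"ty":-2,"tz":11,"gripper":0.034},{"wx":0,"wy":0,"wz":0,"tx":0,"ty":-2,"tz":14,"gripper":0.034}]'
python3 -m creep '[{"wx":0,"wy":0,"wz":0,"tx":0,"ty":0,"tz":1,"gripper":0.034},{"wx":0,"wy":0,"wz":0,"tx":0,"ty":0,"tz":2,"gripper":0.034},{"wx":0,"wy":0,"wz":0,"tx":0,"ty":0,"tz":2,"gripper":0.034},{"wx":0,"wy":0,"wz":0,"tx":0,"ty":0,"tz":2,"gripper":0.034}]'
```

```text
time_s: 7.92
tool_pos: [0.5564, -0.1902, 0.0661]
tool_rot: [-180.0, 0.1, -164.9]
force: [-9.4, 1.7, 32.6]
grip_width: 0.045
grasp_force: 16.7
time_s: 8.25
tool_pos: [0.5564, -0.1903, 0.0662]
tool_rot: [180.0, 0.1, -164.9]
force: [-7.6, 2.1, 23.1]
grip_width: 0.0446
grasp_force: 12.0
```

The TCP is at 66 mm and the force is well over 6 N, so both buttons are bottomed. I'll hold there.

```bash
python3 -m creep '[{"wx":0,"wy":0,"wz":0,"tx":0,"ty":0,"tz":0,"gripper":0.034},{"wx":0,"wy":0,"wz":0,"tx":0,"ty":0,"tz":0,"gripper":0.034},{"wx":0,"wy":0,"wz":0,"tx":0,"ty":0,"tz":0,"gripper":0.034},{"wx":0,"wy":0,"wz":0,"tx":0,"ty":0,"tz":0,"gripper":0.034},{"wx":0,"wy":0,"wz":0,"tx":0,"ty":0,"tz":0,"gripper":0.034}]'
python3 -m creep '[{"wx":0,"wy":0,"wz":0,"tx":0,"ty":0,"tz":0,"gripper":0.034},{"wx":0,"wy":0,"wz":0,"tx":0,"ty":0,"tz":0,"gripper":0.034},{"wx":0,"wy":0,"wz":0,"tx":0,"ty":0,"tz":0,"gripper":0.034},{"wx":0,"wy":0,"wz":0,"tx":0,"ty":0,"tz":0,"gripper":0.034},{"wx":0,"wy":0,"wz":0,"tx":0,"ty":0,"tz":0,"gripper":0.034}]'
python3 - <<'E'
from h import *
p,_=optics.read_camera('scene');o=get_obs();print(o['wrist_torque'],o['force'],o['tool_pos'])
cv2.imwrite('pics/g.png',cv2.resize(p[90:220,150:310],None,fx=4,fy=4,interpolation=cv2.INTER_CUBIC)[:,:,::-1])
E
python3 -m creep '[{"wx":0,"wy":0,"wz":0,"tx":0,"ty":0,"tz":0,"gripper":0.034},{"wx":0,"wy":0,"wz":0,"tx":0,"ty":0,"tz":0,"gripper":0.034},{"wx":0,"wy":0,"wz":0,"tx":0,"ty":0,"tz":0,"gripper":0.034},{"wx":0,"wy":0,"wz":0,"tx":0,"ty":0,"tz":0,"gripper":0.034},{"wx":0,"wy":0,"wz":0,"tx":0,"ty":0,"tz":0,"gripper":0.034}]'
python3 -m creep '[{"wx":0,"wy":0,"wz":0,"tx":0,"ty":0,"tz":0,"gripper":0.034},{"wx":0,"wy":0,"wz":0,"tx":0,"ty":0,"tz":0,"gripper":0.034},{"wx":0,"wy":0,"wz":0,"tx":0,"ty":0,"tz":0,"gripper":0.034},{"wx":0,"wy":0,"wz":0,"tx":0,"ty":0,"tz":0,"gripper":0.034},{"wx":0,"wy":0,"wz":0,"tx":0,"ty":0,"tz":0,"gripper":0.034}]'
python3 -m creep '[{"wx":0,"wy":0,"wz":0,"tx":0,"ty":0,"tz":0,"gripper":0.034},{"wx":0,"wy":0,"wz":0,"tx":0,"ty":0,"tz":0,"gripper":0.034},{"wx":0,"wy":0,"wz":0,"tx":0,"ty":0,"tz":0,"gripper":0.034},{"wx":0,"wy":0,"wz":0,"tx":0,"ty":0,"tz":0,"gripper":0.034},{"wx":0,"wy":0,"wz":0,"tx":0,"ty":0,"tz":0,"gripper":0.034}]'
```

```text
time_s: 8.67
tool_pos: [0.5564, -0.1903, 0.0662]
tool_rot: [180.0, 0.1, -164.9]
force: [-8.4, 2.2, 24.7]
grip_width: 0.0447
grasp_force: 11.9
time_s: 9.08
tool_pos: [0.5564, -0.1903, 0.0662]
tool_rot: [180.0, 0.1, -164.9]
force: [-7.9, 2.2, 24.6]
grip_width: 0.0451
grasp_force: 11.9
[0.5426378  1.86788628 0.0548029 ] [-7.18720548  2.08251917 23.27790744] [ 0.55640466 -0.19029156  0.06621971]
time_s: 9.55
tool_pos: [0.5564, -0.1903, 0.0662]
tool_rot: [180.0, 0.1, -164.9]
force: [-8.0, 1.6, 23.7]
grip_width: 0.045
grasp_force: 11.9
time_s: 9.97
tool_pos: [0.5564, -0.1903, 0.0662]
tool_rot: [180.0, 0.1, -164.9]
force: [-7.6, 2.4, 23.7]
grip_width: 0.0451
grasp_force: 11.9
time_s: 10.38
tool_pos: [0.5564, -0.1903, 0.0662]
tool_rot: [180.0, 0.1, -164.9]
force: [-8.1, 1.5, 23.5]
grip_width: 0.0451
grasp_force: 11.9
```

View pics/g.png

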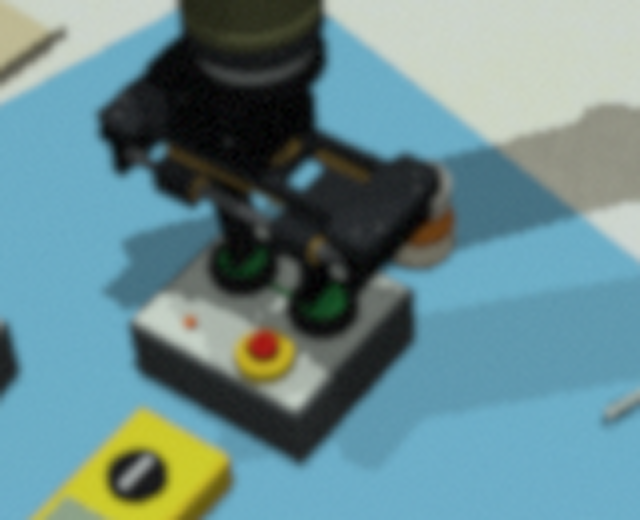

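Both fingertips sit on the green buttons at (242,258) and (325,300), which are pressed into their collars; the red button at (263,347) is untouched. They have been held for more than 2.4 s, so I'll lift straight up.

```bash
python3 -m creep '[{"wx":0,"wy":0,"wz":0,"tx":0,"ty":0,"tz":-10,"gripper":0.034},{"wx":0,"wy":0,"wz":0,"tx":0,"ty":0,"tz":-30,"gripper":0.034},{"wx":0,"wy":0,"wz":0,"tx":0,"ty":0,"tz":-60,"gripper":0.034},{"wx":0,"wy":0,"wz":0,"tx":0,"ty":0,"tz":-95,"gripper":0.034},{"wx":0,"wy":0,"wz":0,"tx":0,"ty":0,"tz":-120,"gripper":0.034}]'
python3 -m creep '[{"wx":0,"wy":0,"wz":0,"tx":0,"ty":0,"tz":0,"gripper":0.034},{"wx":0,"wy":0,"wz":0,"tx":0,"ty":0,"tz":0,"gripper":0.034},{"wx":0,"wy":0,"wz":0,"tx":0,"ty":0,"tz":0,"gripper":0.034}]'
python3 - <<'E'
from h import *
optics.read_camera('scene')
for q in('carriage_face','start_left_top','start_right_top','stop_top','jar_mid','meter_mid','driver'):
    print(q,[(np.round(r['point'],3),round(r['confidence'],2)) for r in nets.place_of(q,'scene')][:3])
p,_=optics.read_camera('scene');cv2.imwrite('pics/h.png',p[:,:,::-1])
E
```

```text
time_s: 10.8
tool_pos: [0.5561, -0.1898, 0.1846]
tool_rot: [-180.0, 0.1, -164.9]
force: [0.7, 0.1, 0.0]
grip_width: 0.0447
grasp_force: 0.0
time_s: 11.05
tool_pos: [0.5553, -0.1892, 0.1815]
tool_rot: [179.9, -0.1, -164.9]
force: [-0.2, -0.5, -1.0]
grip_width: 0.0457
grasp_force: 0.0
carriage_face [(array([0.518, 0.18 , 0.028]), 0.94)]
start_left_top [(array([ 0.548, -0.164,  0.073]), 0.66), (array([ 0.752, -0.296,  0.069]), 0.52)]
start_right_top [(array([ 0.561, -0.224,  0.072]), 0.43), (array([ 0.772, -0.354,  0.071]), 0.43)]
stop_top [(array([ 0.8  , -0.287,  0.069]), 0.57), (array([ 0.597, -0.152,  0.07 ]), 0.4)]
jar_mid [(array([ 0.442, -0.207,  0.031]), 0.95)]
meter_mid [(array([ 0.71 , -0.143,  0.018]), 0.83)]
driver [(array([ 0.379, -0.008, -0.003]), 0.74)]
```

View pics/h.png

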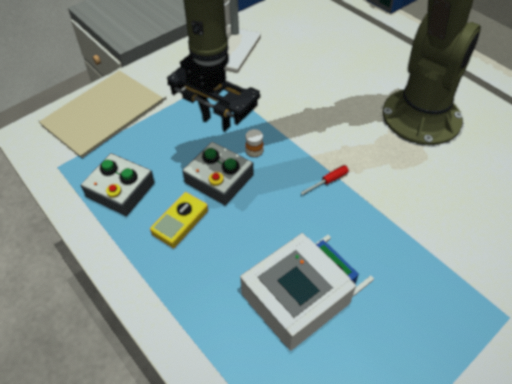

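The carriage is home (339,260), the buttons at (211,153) and (231,165) are up again, the jar, meter and driver are where they were, and the arm is clear.

```bash
python3 -c "
from cell import env
print(env.sign_off())"
```

```text
the job is handed in; nothing more can be done
None
```

I handed the job in: the carriage is home on its hard stop, both green buttons were held down together for over 2 s and are up again, the red button shows up and was never touched, and the meter, jar and screwdriver are where they were; the hand-in gave no verdict.

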